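# Close the gap between two dressing stones

## Task

Two dressing stones lie on the dark steel stone bed: one is clamped in its middle, the other lies loose nearer one end. Close the gap: bring the loose stone end to end against the clamped one, flush against it and in line with it so that they make one long stone, lying flat on the bed, and let go. Leave the small wooden block on the other half of the bed where it is.

Things in the scene. Friction and masses are not known exactly. Their poses are not given: they have to be found in the camera images.
- stone_bed: Flat dark steel plate fixed on the bench, 64 (x) x 360 (y) x 10 mm thick. Origin: centre of its underside, on the bench top; y runs along its length, z up; its top face is 10 mm above the origin. It is turned up to about 12 degrees from start to start. Bare but for the two stones and a wooden block; no fences. A tall machine with an upright rod stands behind it (+x): keep over the bed.
- fixed_stone: The clamped dressing stone, a two-layer block (tan above, dark grey below), 34 (x) x 90 (y, long) x 21 mm high, fixed in the middle of the bed, in line with it. Origin: centre of its underside, on the bed's top; its ends are 45 mm from the origin along y. Two low brass dogs (11 mm high, 30 mm long along y, within 29 mm of the bed's midline) hold it by the middle of its long sides; they end well short of its ends.
- loose_stone: The loose dressing stone, the same two-layer block, 34 (x) x 90 (y, long) x 21 mm high, 0.14 kg or a little more or less, lying flat on the bed on either side (+y or -y) of the clamped stone, its nearer end about 20 to 40 mm from it, a little off line and turned by up to about 13 degrees. Origin: centre of its underside. Can be grasped from above across its 34 mm width, or slid.
- wood_block: Small plain block of brown wood, 26 (x) x 52 (y) x 18 mm high, loose on the other half of the bed; a bystander. Origin: centre of its underside.

How it is judged:
By the outcome, as a careful person would: the job done as asked, in the order asked, and still so for the second after the job is handed in, with the robot touching nothing.
It also fails if it takes over 32 s, if anything falls off the work surface, if the arm or the gripper's body presses on something with over 40 N, if the wrist force passes 120 N, or if a joint passes its speed limit or range.

## Robot

A 7-joint arm with a two-finger parallel gripper is mounted at the origin on a cart in front of the work surface, level with it; the furniture and walls round the work are solid. World frame = base frame: x ahead of the robot, y to its left, z up, the work surface at z = 0. Lengths are in m, angles in degrees, forces in N, time in s.
With the tool pointing down it reaches from about 0.4 to 0.85 m from the base axis. Payload 10.4 kg.
Tool frame: the origin (TCP) lies at the very end of the fingers, on their centre line; the grasp point (between the pads) lies 19 mm behind it; x points along the fingers, y is the direction in which the jaws open and shut, and the axes are right-handed (so a half turn about x gives the same grasp; the last joint's range is limited). The gripper opens to 85 mm and grips with 20 to 120 N. Pads are 22 mm wide; open, the fingers measure 114 mm over their backs; the gripper's body (76 mm by 85 mm) begins 54 mm behind the grasp point. The pads swing forward as they close: fully open they stand 13 mm farther back than shut.
Start: joints at [-67.07, 19.034, -3.707, 83.658, 1.238, 77.344, -5.071], TCP at [0.256, 0.57, 0.231] pointing down, gripper open.
Joint ranges: [-148.97, 148.97], [-28.65, 121.19], [-84.17, 76.75], [9.2, 138.47], [-72.65, 252.65], [3.7, 117.97], [-149.18, 149.18]. Speed limits (degrees/s): [127.2, 127.2, 159.86, 159.86, 180, 180, 180].

## Interface

Orientations are given as [roll, pitch, yaw] about the fixed x, y, z axes, in that order (R = Rz(yaw) Ry(pitch) Rx(roll)).
In Python, from plant import * gives the robot as it stands.
- The arm moves only by the tool drive_tool, never from a script. Its argument "series" is a list of rows, each a list of 5 numbers: the closure in counts, from 0 (fully open) to 255 (shut), then the shift along the tool's x, y, z in m, then the turn about the tool's x in rad. In form: [[grip, dx, dy, dz, spin], ...]. A call has exactly 8 rows; each row shifts and turns the pose as measured when the row begins, along the tool's axes as they then stand; what a row does not reach is not made up. A row lasts 1/12 s, in which the tool goes at most 41.7 mm and 7.16 degrees, less where a joint would pass 70% of its speed; a pose out of reach is approached as far as the arm can. A call with a gripper value outside its range is refused whole. The fingers move at their own pace and stop on an object; the grip force is fixed at half the most. Time passes only in rows, so rows that do not move let the fingers close, or fill a call up. It gives the time, the measured TCP pose, the force and the opening at its end, in the units of the state.
- sense(): the state, without advancing time (a new reading comes with each control period).
- grab_frame(name): name is "side" or "top" or "wrist"; returns (picture, depth): 400x640x3 uint8, red, green, blue; 400x640 float32, m along the optical axis (not along the pixel's ray), 0 where there is no reading.
- camera_model(name): a dict with "fx", "fy", "cx", "cy" (pixels), "xyz" and "rotation" of the camera in the world; the wrist camera has in their place "tool_from_camera" (4x4, takes a point from camera to tool coordinates, whose origin is the TCP and whose axes are the tool frame's). Camera axes: x right, y down, z forward; pixel columns grow to the right and rows downward; lengths in m; the calibration is good to about 2 mm. A picture is of the moment at which its call begins: read the wrist's pose just before it. camera_model takes no time and is no camera call.
- hand_in(): hands the job in, once; it reports no verdict.
Trained networks look in the newest picture that a camera, given by its name, has taken for a name from the list of things; names that differ only in an ending like _2 or _b are one class to them, and where a whole thing is asked for, a point or a joint stands for the part that bears it (a point fixed in the world has none). Each returns a list of dicts, best first, with "p" (0 to 1); they miss things now and then, are a little off and sometimes report something else, mostly with a low value. They report only what shows in the picture. A call takes as long as a camera call.
- look_for(query, camera): "rect" ([left, top, right, bottom] in pixels, round what is visible of it).
- trace(query, camera): "pixels" (400x640 bool, what is visible of it) and "rect" ([left, top, right, bottom] in pixels, round what is visible of it).
- tip_of(query, camera): "centre" ([column, row] in pixels: a listed point, or the origin of a listed thing).
The state is a dict: "time": time; "joint_positions": joint angles; "qd": joint speeds; "effort": joint torques, N m; "eef_pos": TCP position; "ee_rot": TCP orientation; "wrist_force": force on the tool from outside, world axes, zero at the start; "moment": the same for the moment, N m; "finger_gap": finger opening in m.
Only numpy, scipy, OpenCV 4.12 (cv2) and the standard library are available. Lean on these libraries where they do the work, as an engineer would, in place of code of your own. Each camera call takes 0.05 s, during which the arm holds its last target.

## Working session

There is one attempt and no reset: what is moved stays moved. The work goes in short steps, Python scripts to look and compute and a tool call to move; the robot and the scene stay as the last step left them, time stands still between calls to the robot, and variables do not carry over. Pictures are saved under pics/ and viewed, and the job is handed in when it is done.

Besides the shell and the picture viewer there is one more tool, called after "Emit:" by a JSON object that holds its "fn" and its "kwargs". drive_tool: Moves the arm, as the interface text tells. Its arguments: {"type":"object","properties":{"series":{"type":"array","items":{"type":"array","items":{"type":"number"}}}},"required":["series"]}

```bash
ls; mkdir -p pics; python3 - <<'E'
from plant import *
import cv2,numpy as np
s=sense();print(s)
for n in("top","side"):
    im,d=grab_frame(n);cv2.imwrite(f"pics/{n}0.png",im[:,:,::-1]);np.savez(f"pics/{n}0.npz",im=im,d=d)
    print(n,camera_model(n))
    for q in("stone_bed","fixed_stone","loose_stone","wood_block"):
        print(q,[(r["rect"],r["p"]) for r in trace(q,n)])
print(camera_model("wrist"));print(sense()["time"])
E
```

```text
pics
{'time': 0.0, 'joint_positions': array([-67.07083613,  19.07527619,  -3.70904819,  83.70643925,
         1.23656801,  77.34341685,  -5.07034852]), 'qd': array([-0.02597831,  0.05924313, -0.04174766,  0.09942126,  0.03528409,
       -0.10267217,  0.07515071]), 'effort': array([ 4.43238232e-04, -6.25424623e+01,  4.99091030e-02, -3.91621900e+01,
        1.62611943e-02,  9.58718068e-03,  1.05053664e-05]), 'eef_pos': array([0.25626464, 0.56962684, 0.23047642]), 'ee_rot': array([ -88.48180724,   89.91467554, -112.70263416]), 'wrist_force': array([-0.76527391,  0.10989947, -0.04252506]), 'moment': array([ 0.02463504,  0.02878896, -0.02120172]), 'finger_gap': 0.08533353411908401}
top {'fx': 472.38705739376314, 'fy': 472.38705739376314, 'cx': 313.2301459660014, 'cy': 189.25895372346832, 'xyz': array([0.39287086, 0.00974186, 0.89974133]), 'rotation': array([-1.73300568e+02, -6.13143982e-02, -9.11289410e+01])}
stone_bed [([243.3, 178.3, 434.1, 217.4], 0.85)]
fixed_stone [([314.2, 184.0, 367.4, 208.1], 0.62)]
loose_stone [([247.6, 183.2, 300.4, 207.0], 0.92)]
wood_block []
side {'fx': 366.55866115967564, 'fy': 366.55866115967564, 'cx': 318.0205900406459, 'cy': 200.74012327517423, 'xyz': array([ 0.12067108, -0.52326785,  0.63656129]), 'rotation': array([-132.20493757,    1.20612267,  -32.95304832])}
stone_bed [([288.3, 187.4, 404.0, 288.0], 0.8)]
fixed_stone [([323.2, 209.1, 355.5, 240.9], 0.97)]
loose_stone [([306.2, 182.6, 328.9, 210.1], 0.98)]
wood_block []
{'fx': 278.3555243698882, 'fy': 278.3555243698882, 'cx': 314.1182172583157, 'cy': 198.74199440820982, 'tool_from_camera': array([[-3.75550751e-04, -2.95876333e-01,  9.55226180e-01,
        -1.42637101e-01],
       [ 9.99999844e-01, -5.06287558e-04,  2.36333751e-04,
        -2.64587947e-04],
       [ 4.13693567e-04,  9.55226119e-01,  2.95876477e-01,
        -7.61099204e-02],
       [ 0.00000000e+00,  0.00000000e+00,  0.00000000e+00,
         1.00000000e+00]])}
0.5
```

```bash
python3 - <<'E'
import cv2
a=cv2.imread("pics/top0.png")[150:250,220:460];cv2.imwrite("pics/top0c.png",cv2.resize(a,None,fx=3.3,fy=3.3,interpolation=cv2.INTER_CUBIC))
E
```

```text
(no output)
```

View pics/top0c.png

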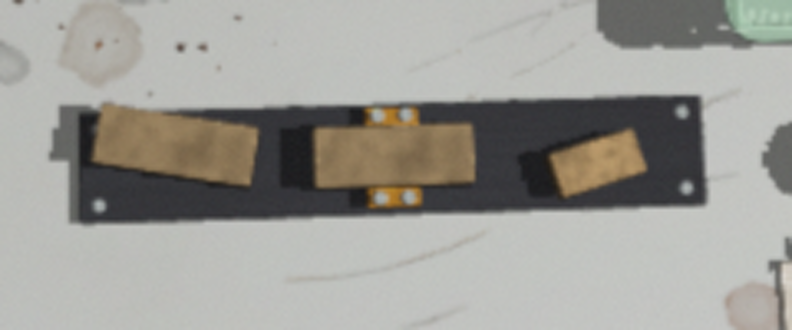

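View pics/side0.png

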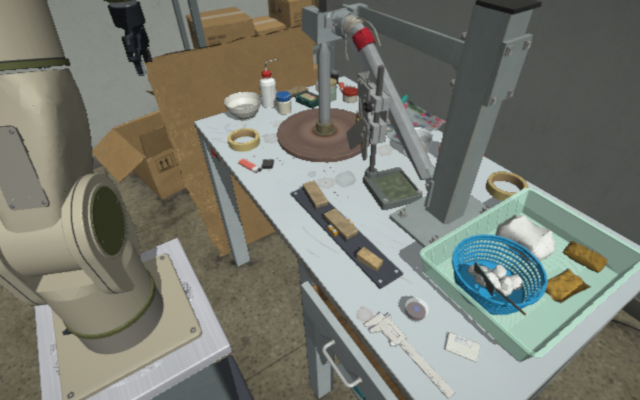

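View pics/top0.png

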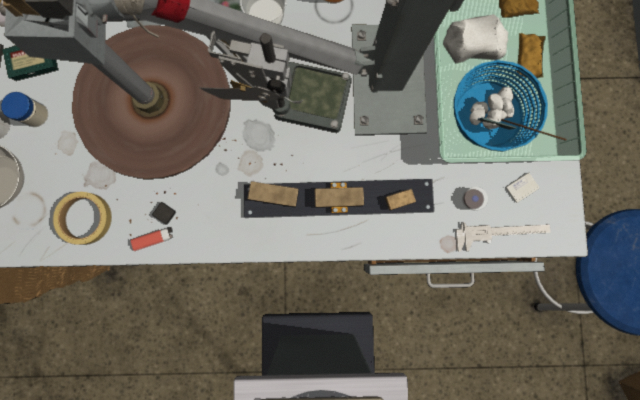

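```bash
cat > h.py <<'E'
import numpy as np,cv2
from scipy.spatial.transform import Rotation as R
from plant import *
def Tcam(n,s=None):
    c=camera_model(n)
    if n=="wrist":
        T=np.eye(4);T[:3,:3]=R.from_euler("xyz",s["ee_rot"],degrees=True).as_matrix();T[:3,3]=s["eef_pos"]
        return T@np.array(c["tool_from_camera"]),c
    T=np.eye(4);T[:3,:3]=R.from_euler("xyz",c["rotation"],degrees=True).as_matrix();T[:3,3]=c["xyz"];return T,c
def plane(px,T,c,z):   # pixels Nx2 -> world points on height z
    px=np.asarray(px,float).reshape(-1,2)
    r=np.c_[(px[:,0]-c["cx"])/c["fx"],(px[:,1]-c["cy"])/c["fy"],np.ones(len(px))]@T[:3,:3].T
    return T[:3,3]+r*((z-T[2,3])/r[:,2])[:,None]
def cloud(d,T,c):
    v,u=np.mgrid[:d.shape[0],:d.shape[1]]
    p=np.stack([(u-c["cx"])/c["fx"]*d,(v-c["cy"])/c["fy"]*d,d],-1)
    return p@T[:3,:3].T+T[:3,3]
def rect(P): # long-axis angle (deg from +y toward -x i.e. yaw), centre, dims
    (cx,cy),(w,h),a=cv2.minAreaRect((P[:,:2]*1000).astype(np.float32))
    if w>h: a+=90;w,h=h,w
    # h is along dir (a+90)
    yaw=((a+90)%180)-90
    yaw=a if -90<a<=90 else a-180
    if yaw>45: yaw-=0
    return np.round([cx,cy,w,h,yaw],1)
E
python3 - <<'E'
from h import *
T,c=Tcam("top");f=np.load("pics/top0.npz");P=cloud(f["d"],T,c)
im=f["im"]
cr=P[150:250,220:460].reshape(-1,3);cr=cr[(f["d"][150:250,220:460].ravel()>0)]
print(np.histogram(cr[:,2]*1000,bins=np.arange(-6,50,2)))
hsv=cv2.cvtColor(im,cv2.COLOR_RGB2HSV)
m=((hsv[...,1]>50)&(hsv[...,2]>70)).astype(np.uint8)
m[:150]=0;m[250:]=0;m[:,:220]=0;m[:,460:]=0
n,l,st,ce=cv2.connectedComponentsWithStats(m)
for i in range(1,n):
    if st[i,4]>60:
        v,u=np.nonzero(l==i);z=np.median(P[v,u,2])
        print(st[i],z,rect(plane(np.c_[u,v],T,c,z)))
dark=((hsv[...,2]<80)).astype(np.uint8);dark[:177]=0;dark[220:]=0;dark[:,:243]=0;dark[:,436:]=0
n,l,st,ce=cv2.connectedComponentsWithStats(dark);i=1+np.argmax(st[1:,4]);v,u=np.nonzero(l==i);print(st[i],rect(plane(np.c_[u,v],T,c,.01)))
s=sense();print(R.from_euler("xyz",s["ee_rot"],degrees=True).as_matrix().round(3))
E
```

```text
(array([ 301, 3290, 7917, 5002,  829,  117,  635, 1765, 1290,  241,   23,
         30,   82,  151,  122,  126,  123,  483,  899,  327,   30,    1,
          0,    0,    0,    0,    0]), array([-6, -4, -2,  0,  2,  4,  6,  8, 10, 12, 14, 16, 18, 20, 22, 24, 26,
       28, 30, 32, 34, 36, 38, 40, 42, 44, 46, 48]))
[248 182  51  25 902] 0.03068607763497322 [488.9  81.8  34.6  90.9  -9.9]
[ 315  182   49   31 1077] 0.030497480933758814 [479.7 -40.7  55.8  89.   -1.1]
[386 189  30  21 400] 0.023174098097411777 [ 474.6 -155.8   27.6   51.1   15.9]
[ 244  179  189   38 3709] [480.7 -39.7  62.5 356.3   0.6]
[[-0.     0.41   0.912]
 [ 0.     0.912 -0.41 ]
 [-1.     0.    -0.   ]]
```

```bash
cat >> h.py <<'E'
def plan(x,y,z,ang,n=8,maxs=.038,maxr=.122,grip=0,s=None):
    """rows toward world target; ang=world angle(deg) of tool y"""
    s=s or sense();M=R.from_euler("xyz",s["ee_rot"],degrees=True).as_matrix();p=np.array(s["eef_pos"]);t=np.array([x,y,z])
    th=np.degrees(np.arctan2(M[1,1],M[0,1]));out=[]
    for i in range(n):
        a=np.radians(th);yy=np.array([np.cos(a),np.sin(a),0]);xx=np.array([0,0,-1.]);zz=np.cross(xx,yy)
        d=t-p;L=np.linalg.norm(d);d=d*min(1,maxs/max(L,1e-9))
        e=-np.radians((ang-th+180)%360-180);e=np.clip(e,-maxr,maxr)
        out.append([grip,*[round(float(v),4) for v in(d@xx,d@yy,d@zz)],round(float(e),3)])
        p=p+d;th-=np.degrees(e)
    print("now",p*0+s["eef_pos"],"tip axis",M[:,0].round(3),"y ang",np.degrees(np.arctan2(M[1,1],M[0,1])).round(2),"F",np.round(s["wrist_force"],1),"gap",s["finger_gap"],"t",s["time"])
    print(out)
E
python3 -c "
from h import *
plan(.485,.09,.19,-8)"
```

```text
now [0.25641993 0.56997334 0.23129503] tip axis [-0.  0. -1.] y ang 65.78 F [0.8 0.5 0. ] gap 0.08567723293443655 t 0.5
[[0, 0.0029, -0.0245, 0.0289, 0.122], [0, 0.0029, -0.0208, 0.0317, 0.122], [0, 0.0029, -0.0168, 0.034, 0.122], [0, 0.0029, -0.0125, 0.0357, 0.122], [0, 0.0029, -0.0081, 0.037, 0.122], [0, 0.0029, -0.0035, 0.0377, 0.122], [0, 0.0029, 0.0011, 0.0379, 0.122], [0, 0.0029, 0.0057, 0.0375, 0.122]]
```

Emit:
{"fn": "drive_tool", "kwargs": {"series": [[0, 0.003, -0.024, 0.029, 0.12], [0, 0.003, -0.021, 0.032, 0.12], [0, 0.003, -0.017, 0.034, 0.12], [0, 0.003, -0.012, 0.036, 0.12], [0, 0.003, -0.008, 0.037, 0.12], [0, 0.003, -0.003, 0.038, 0.12], [0, 0.003, 0.001, 0.038, 0.12], [0, 0.003, 0.006, 0.037, 0.12]]}}

```text
time: 1.17
eef_pos: [0.3861, 0.2935, 0.2047]
ee_rot: [-162.2, 89.6, 117.3]
wrist_force: [0.9, 0.2, 0.4]
finger_gap: 0.0857
```

```bash
python3 -c "
from h import *
plan(.485,.09,.19,-8)"
```

```text
now [0.38607852 0.29351173 0.20468329] tip axis [-0.003  0.006 -1.   ] y ang 9.51 F [0.9 0.2 0.4] gap 0.08574521424518085 t 1.1667
[[0, 0.0025, 0.0107, 0.0364, 0.122], [0, 0.0025, 0.0151, 0.0348, 0.122], [0, 0.0025, 0.0192, 0.0327, 0.062], [0, 0.0025, 0.0212, 0.0315, -0.0], [0, 0.0025, 0.0212, 0.0315, -0.0], [0, 0.0024, 0.0205, 0.0304, -0.0], [0, 0.0, 0.0, 0.0, -0.0], [0, 0.0, 0.0, 0.0, -0.0]]
```

Emit:
{"fn": "drive_tool", "kwargs": {"series": [[0, 0.002, 0.011, 0.036, 0.12], [0, 0.002, 0.015, 0.035, 0.12], [0, 0.002, 0.019, 0.033, 0.06], [0, 0.002, 0.021, 0.031, 0], [0, 0.002, 0.021, 0.031, 0], [0, 0.002, 0.02, 0.03, 0], [0, 0, 0, 0, 0], [0, 0, 0, 0, 0]]}}

```text
time: 1.83
eef_pos: [0.4879, 0.0705, 0.1924]
ee_rot: [172.6, 89.5, 73.0]
wrist_force: [-0.1, 1.3, -1.3]
finger_gap: 0.0854
```

```bash
cat > look.py <<'E'
from h import *
import sys
k=sys.argv[1]
s=sense();im,d=grab_frame("wrist");T,c=Tcam("wrist",s)
cv2.imwrite(f"pics/w{k}.png",im[:,:,::-1]);np.savez(f"pics/w{k}.npz",im=im,d=d,T=T)
P=cloud(d,T,c);hsv=cv2.cvtColor(im,cv2.COLOR_RGB2HSV)
for q in("loose_stone","fixed_stone","wood_block","stone_bed"):
    for r in trace(q,"wrist")[:2]:
        m=r["pixels"];print(q,r["rect"],r["p"],"z",np.percentile(P[m][:,2],[10,50,90]).round(4))
        z=.031
        if "stone_bed"!=q and r["p"]>.4:
            mm=m&(np.abs(P[...,2]-np.percentile(P[m][:,2],80))<.006)
            v,u=np.nonzero(mm)
            if len(v)>50: print("   rect on top plane",rect(plane(np.c_[u,v],T,c,.028 if q=="wood_block" else z)),len(v))
plan(*[float(a) for a in sys.argv[2:6]],s=s) if len(sys.argv)>5 else None
E
python3 look.py 1 .489 .082 .19 -9.9
```

```text
loose_stone [297.4, 134.2, 330.5, 215.9] 0.64 z [0.03   0.0311 0.032 ]
   rect on top plane [488.3  81.9  33.6  89.7 -10.6] 2415
wood_block [315.7, 316.8, 338.2, 339.3] 0.57 z [0.0119 0.0233 0.0274]
   rect on top plane [ 468.7 -135.3   19.8   27.   -73.5] 202
stone_bed [268.6, 121.8, 362.1, 339.5] 0.67 z [0.0091 0.0102 0.0312]
now [0.48791379 0.07049845 0.19243503] tip axis [ 0.002  0.008 -1.   ] y ang -9.65 F [-0.1  1.3 -1.3] gap 0.08540294135476001 t 1.8333
[[0, 0.0024, -0.0009, -0.0115, 0.004], [0, 0.0, 0.0, 0.0, -0.0], [0, 0.0, 0.0, 0.0, -0.0], [0, 0.0, 0.0, 0.0, -0.0], [0, 0.0, 0.0, 0.0, -0.0], [0, 0.0, 0.0, 0.0, -0.0], [0, 0.0, 0.0, 0.0, -0.0], [0, 0.0, 0.0, 0.0, -0.0]]
```

View pics/w1.png

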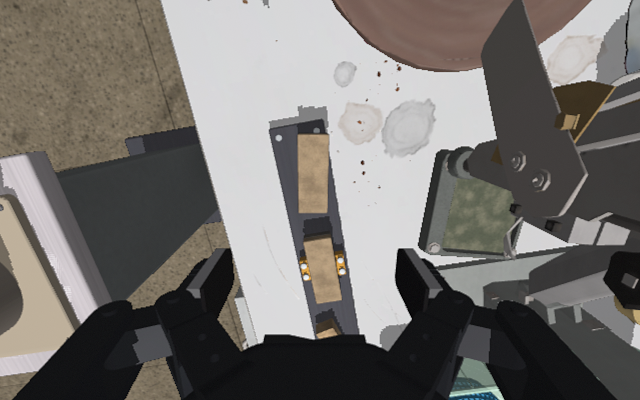

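```bash
cat > seg.py <<'E'
from h import *
import sys
def seg(k):
    f=np.load(f"pics/w{k}.npz");im,d,T=f["im"],f["d"],f["T"];c=camera_model("wrist");P=cloud(d,T,c)
    hsv=cv2.cvtColor(im,cv2.COLOR_RGB2HSV)
    m=((hsv[...,1]>50)&(np.abs(P[...,2]-.031)<.006)&(d>0)&(P[...,0]>.42)&(P[...,0]<.54)&(P[...,1]>-.12)&(P[...,1]<.16)).astype(np.uint8)
    n,l,st,ce=cv2.connectedComponentsWithStats(m,connectivity=4)
    for i in range(1,n):
        if st[i,4]>150:
            mm=cv2.morphologyEx((l==i).astype(np.uint8),cv2.MORPH_OPEN,np.ones((3,3)))
            v,u=np.nonzero(mm);W=plane(np.c_[u,v],T,c,.031)
            q=W[:,:2].mean(0);e=np.linalg.svd(W[:,:2]-q,full_matrices=False)[2][0];e*=np.sign(e[1])
            print(st[i],"z",np.median(P[v,u,2]).round(4),"rect",rect(W),"pca c",(q*1000).round(1),"yaw",np.degrees(np.arctan2(-e[0],e[1])).round(2))
    # bed
    b=((hsv[...,2]<90)&(np.abs(P[...,2]-.010)<.005)&(P[...,0]>.42)&(P[...,0]<.54)&(d>0)).astype(np.uint8)
    n,l,st,ce=cv2.connectedComponentsWithStats(b);i=1+np.argmax(st[1:,4]);v,u=np.nonzero(l==i);print("bed",st[i],rect(plane(np.c_[u,v],T,c,.01)))
    return P,im,d
if __name__=="__main__":
    P,im,d=seg(sys.argv[1])
E
python3 - <<'E'
from seg import *
P,im,d=seg(1)
for u,v in[(520,80),(535,175),(500,70),(600,190),(470,210),(640-20,280)]:
    print(u,v,P[v,u].round(3))
m=(P[...,2]>.03)&(d>.15)&(P[...,0]>.5)&(P[...,0]<.8)&(np.abs(P[...,1])<.2)
for lo in np.arange(.03,.4,.05):
    k=m&(P[...,2]>lo)&(P[...,2]<lo+.05);print(lo,k.sum(),P[k][:,0].min() if k.any() else None)
E
```

```text
[ 298  133   31   80 2388] z 0.0311 rect [487.9  81.9  33.4  89.6 -10.2] pca c [488.1  83.4] yaw -9.99
[ 304  235   38   69 1779] z 0.031 rect [479.9 -39.5  33.9  91.7   0.8] pca c [479.8 -37.8] yaw 0.79
bed [ 269  119   83  179 3557] [479.   19.4  62.7 238.5   0.6]
520 80 [0.654 0.143 0.114]
535 175 [0.632 0.084 0.162]
500 70 [0.659 0.153 0.082]
600 190 [0.639 0.082 0.197]
470 210 [0.668 0.003 0.016]
620 280 [0.615 0.057 0.234]
0.03 7926 0.5000124747808656
0.08 10213 0.6341384697313975
0.13 13930 0.6221225421311591
0.18000000000000002 3242 0.6297306456506474
0.23 0 None
0.28 0 None
0.33000000000000007 0 None
0.38 0 None
```

```bash
python3 -c "
from h import *
plan(.488,.082,.06,-10)"
```

```text
now [0.48724078 0.07325427 0.19242521] tip axis [ 0.002  0.008 -1.   ] y ang -9.37 F [-0.2  0.6  0.4] gap 0.08556462366533563 t 2.0833
[[0, 0.0379, -0.0002, -0.0025, 0.011], [0, 0.0379, -0.0002, -0.0025, -0.0], [0, 0.0379, -0.0002, -0.0025, -0.0], [0, 0.0187, -0.0001, -0.0012, -0.0], [0, 0.0, 0.0, 0.0, -0.0], [0, 0.0, 0.0, 0.0, -0.0], [0, 0.0, 0.0, 0.0, -0.0], [0, 0.0, 0.0, 0.0, -0.0]]
```

Emit:
{"fn": "drive_tool", "kwargs": {"series": [[0, 0.036, 0, -0.003, 0.01], [0, 0.036, 0, -0.003, 0], [0, 0.036, 0, -0.003, 0], [0, 0.02, 0, 0, 0], [0, 0, 0, 0, 0], [0, 0, 0, 0, 0], [0, 0, 0, 0, 0], [0, 0, 0, 0, 0]]}}

```text
time: 2.75
eef_pos: [0.4903, 0.0929, 0.0645]
ee_rot: [155.5, 89.1, 56.4]
wrist_force: [-0.2, -1.2, 0.0]
finger_gap: 0.0855
```

```bash
python3 look.py 2 .488 .082 .014 -10; python3 seg.py 2
```

```text
loose_stone [288.5, 176.9, 343.2, 298.2] 0.59 z [0.0302 0.0311 0.0319]
   rect on top plane [488.1  82.2  33.5  90.4 -10.3] 5683
fixed_stone [301.8, 317.8, 344.5, 340.3] 0.58 z [0.0134 0.021  0.0298]
   rect on top plane [480.4   6.8   9.5  31.8 -85.9] 350
stone_bed [244.8, 154.7, 360.9, 335.4] 0.81 z [0.0091 0.01   0.0114]
now [0.49026557 0.09289465 0.06448866] tip axis [ 0.009  0.013 -1.   ] y ang -9.17 F [-0.2 -1.2  0. ] gap 0.0855042875643954 t 2.75
[[0, 0.0371, -0.0004, 0.0082, 0.015], [0, 0.0134, -0.0001, 0.0029, -0.0], [0, 0.0, 0.0, 0.0, -0.0], [0, 0.0, 0.0, 0.0, -0.0], [0, 0.0, 0.0, 0.0, -0.0], [0, 0.0, 0.0, 0.0, -0.0], [0, 0.0, 0.0, 0.0, -0.0], [0, 0.0, 0.0, 0.0, -0.0]]
[ 289  179   51  121 5736] z 0.0311 rect [487.9  82.1  33.6  90.5 -10. ] pca c [488.4  85.1] yaw -9.89
[299 328  42  11 260] z 0.0287 rect [480.5   5.4   6.7  31.4 -87.7] pca c [481.7   5.6] yaw 89.72
bed [ 245  153  114  183 7630] [4.790e+02 6.070e+01 6.430e+01 1.575e+02 3.000e-01]
```

View pics/w2.png

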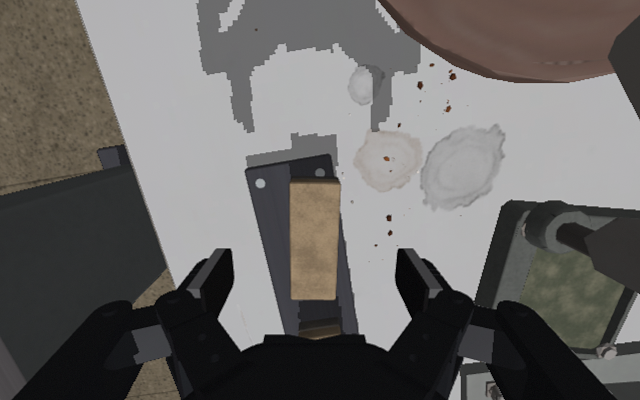

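Emit:
{"fn": "drive_tool", "kwargs": {"series": [[0, 0.01, 0, 0.004, 0.014], [0, 0.01, 0, 0.004, 0], [0, 0.008, 0, 0.003, 0], [0, 0.005, 0, 0, 0], [0, 0.003, 0, 0, 0], [0, 0.001, 0, 0, 0], [0, 0, 0, 0, 0], [0, 0, 0, 0, 0]]}}

```text
time: 3.67
eef_pos: [0.488, 0.0799, 0.0224]
ee_rot: [158.4, 89.2, 58.2]
wrist_force: [-0.6, 0.4, 0.0]
finger_gap: 0.0854
```

```bash
python3 -c "
from h import *
plan(.488,.082,.014,-10)"
```

```text
now [0.48800654 0.07989677 0.02236726] tip axis [ 0.008  0.012 -1.   ] y ang -10.2 F [-0.6  0.4  0. ] gap 0.08538911427991551 t 3.6667
[[0, 0.0084, -0.0004, -0.0021, -0.003], [0, 0.0, 0.0, 0.0, -0.0], [0, 0.0, 0.0, 0.0, -0.0], [0, 0.0, 0.0, 0.0, -0.0], [0, 0.0, 0.0, 0.0, -0.0], [0, 0.0, 0.0, 0.0, -0.0], [0, 0.0, 0.0, 0.0, -0.0], [0, 0.0, 0.0, 0.0, -0.0]]
```

Emit:
{"fn": "drive_tool", "kwargs": {"series": [[0, 0.004, 0, -0.001, 0], [0, 0.004, 0, -0.001, 0], [0, 0.001, 0, 0, 0], [255, 0, 0, 0, 0], [255, 0, 0, 0, 0], [255, 0, 0, 0, 0], [255, 0, 0, 0, 0], [255, 0, 0, 0, 0]]}}

```text
time: 4.33
eef_pos: [0.4897, 0.0831, 0.0137]
ee_rot: [153.5, 89.0, 53.4]
wrist_force: [0.3, -0.6, 0.1]
finger_gap: 0.0332
```

Emit:
{"fn": "drive_tool", "kwargs": {"series": [[255, 0, 0, 0, 0], [255, 0, 0, 0, 0], [255, 0, 0, 0, 0], [255, 0, 0, 0, 0], [255, 0, 0, 0, 0], [255, 0, 0, 0, 0], [255, 0, 0, 0, 0], [255, 0, 0, 0, 0]]}}

```text
time: 5.0
eef_pos: [0.4894, 0.083, 0.0136]
ee_rot: [154.3, 89.1, 54.1]
wrist_force: [0.1, -0.2, -0.3]
finger_gap: 0.0327
```

```bash
python3 look.py 3 .4795 .06 .02 0.8; python3 seg.py 3
```

```text
loose_stone [282.2, 176.3, 351.0, 339.4] 0.7 z [0.0302 0.0311 0.0319]
   rect on top plane [488.9  83.2  33.9  88.6 -10. ] 10136
stone_bed [216.0, 145.6, 359.1, 335.2] 0.6 z [0.0091 0.01   0.0108]
now [0.48937333 0.08297498 0.01361003] tip axis [ 0.01   0.013 -1.   ] y ang -10.15 F [ 0.1 -0.2 -0.3] gap 0.032659562482948316 t 5.0
[[0, -0.0064, -0.0057, 0.0244, -0.122], [0, 0.0, 0.0, 0.0, -0.069], [0, 0.0, 0.0, 0.0, -0.0], [0, 0.0, 0.0, 0.0, -0.0], [0, 0.0, 0.0, 0.0, -0.0], [0, 0.0, 0.0, 0.0, -0.0], [0, 0.0, 0.0, 0.0, -0.0], [0, 0.0, 0.0, 0.0, -0.0]]
[  279   182    71   157 10201] z 0.0312 rect [488.8  83.2  34.5  88.6 -10.5] pca c [489.4  87.4] yaw -9.98
bed [ 219  147  127  125 5794] [479.8 107.7  63.2  66.1 -89.2]
```

View pics/w3.png

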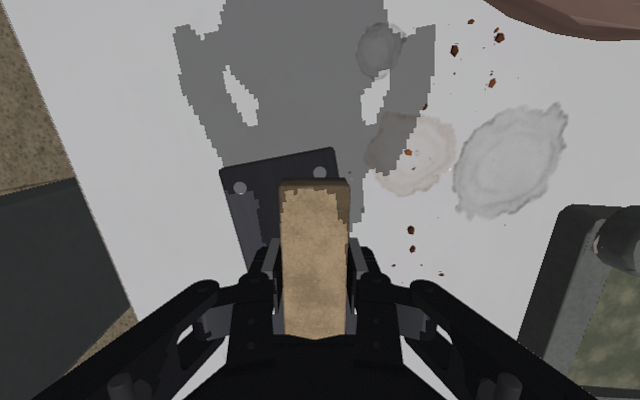

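Emit:
{"fn": "drive_tool", "kwargs": {"series": [[255, -0.003, 0, 0, 0], [255, -0.001, 0, 0, -0.03], [255, 0, -0.002, 0.003, -0.04], [255, 0, -0.002, 0.004, -0.04], [255, 0, -0.002, 0.004, -0.04], [255, 0, -0.002, 0.004, -0.03], [255, 0, 0, 0.003, -0.01], [255, 0, 0, 0, 0]]}}

```text
time: 5.92
eef_pos: [0.4795, 0.0651, 0.0183]
ee_rot: [144.0, 89.1, 55.2]
wrist_force: [0.2, 0.3, -1.0]
finger_gap: 0.0331
```

```bash
python3 -c "
from h import *
plan(.479,.057,.0165,.75)"
```

```text
now [0.47952048 0.06512389 0.01827488] tip axis [ 0.009  0.013 -1.   ] y ang 1.26 F [ 0.2  0.3 -1. ] gap 0.03306459140956823 t 5.9167
[[0, 0.0018, -0.0007, 0.0081, 0.009], [0, 0.0, 0.0, 0.0, -0.0], [0, 0.0, 0.0, 0.0, -0.0], [0, 0.0, 0.0, 0.0, -0.0], [0, 0.0, 0.0, 0.0, -0.0], [0, 0.0, 0.0, 0.0, -0.0], [0, 0.0, 0.0, 0.0, -0.0], [0, 0.0, 0.0, 0.0, -0.0]]
```

Emit:
{"fn": "drive_tool", "kwargs": {"series": [[255, 0, -0.0005, 0.003, 0.009], [255, 0, 0, 0.003, 0], [255, 0.001, 0, 0.001, 0], [255, 0.001, 0, 0, 0], [255, 0.001, 0, 0, 0], [255, 0, 0, 0, 0], [255, 0, 0, 0, 0], [255, 0, 0, 0, 0]]}}

```text
time: 6.58
eef_pos: [0.4795, 0.058, 0.0149]
ee_rot: [144.6, 89.1, 55.2]
wrist_force: [-0.0, -0.5, -1.4]
finger_gap: 0.0328
```

```bash
python3 look.py 4 .479 .051 .014 .75; python3 seg.py 4; python3 - <<'E'
from h import *
for n in("top","side"):
    im,d=grab_frame(n);np.savez(f"pics/{n}4.npz",im=im,d=d)
    a=im[150:250,220:460] if n=="top" else im[160:300,260:430]
    cv2.imwrite(f"pics/{n}4.png",cv2.resize(a[:,:,::-1],None,fx=3.3,fy=3.3,interpolation=cv2.INTER_CUBIC))
E
```

```text
loose_stone [278.5, 179.0, 350.1, 339.1] 0.73 z [0.0315 0.0324 0.0332]
   rect on top plane [478.9  57.5  34.   89.6   0.5] 10028
stone_bed [246.7, 104.5, 375.3, 335.1] 0.97 z [0.0091 0.0099 0.0108]
now [0.47954382 0.05802949 0.01489651] tip axis [ 0.009  0.013 -1.   ] y ang 0.51 F [-0.  -0.5 -1.4] gap 0.03284511470161644 t 6.5833
[[0, 0.0009, -0.0006, 0.007, -0.004], [0, 0.0, 0.0, 0.0, -0.0], [0, 0.0, 0.0, 0.0, -0.0], [0, 0.0, 0.0, 0.0, -0.0], [0, 0.0, 0.0, 0.0, -0.0], [0, 0.0, 0.0, 0.0, -0.0], [0, 0.0, 0.0, 0.0, -0.0], [0, 0.0, 0.0, 0.0, -0.0]]
[  279   182    72   157 10252] z 0.0324 rect [478.9  57.5  34.5  89.7   0.8] pca c [478.8  62.1] yaw 0.62
bed [  251   103   124   145 11344] [478.   98.5  63.1  79.8   0.7]
```

View pics/w4.png

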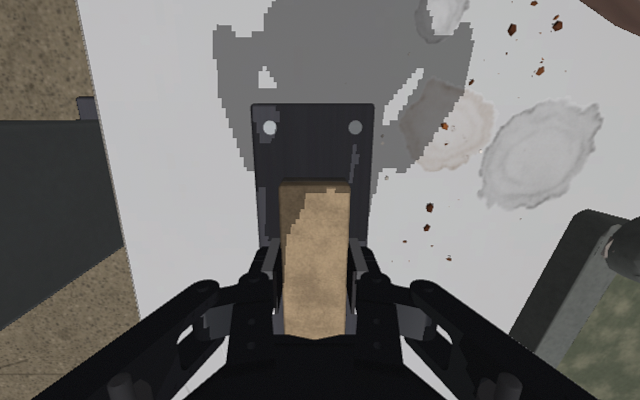

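View pics/top4.png

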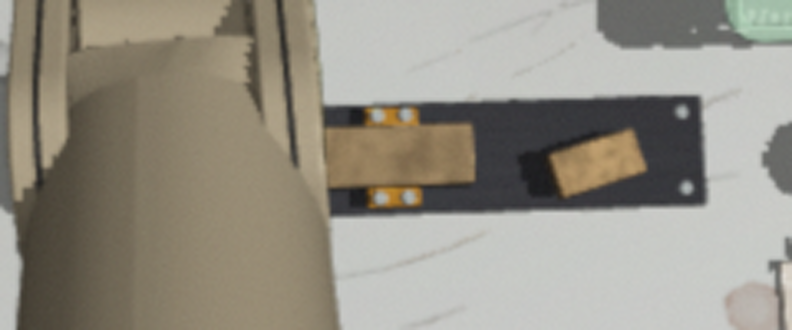

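View pics/side4.png

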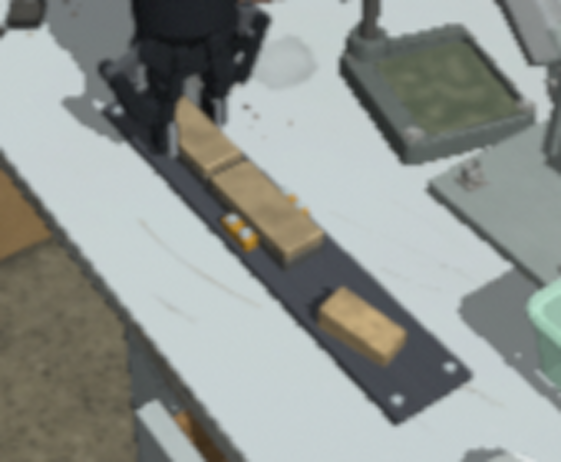

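Emit:
{"fn": "drive_tool", "kwargs": {"series": [[255, 0.0005, 0, 0.001, -0.002], [255, 0.0007, 0, 0.001, 0], [255, 0, 0, 0.001, 0], [255, 0, 0, 0.001, 0], [255, 0, 0, 0.001, 0], [255, 0, 0, 0, 0], [255, 0, 0, 0, 0], [255, 0, 0, 0, 0]]}}

```text
time: 7.6
eef_pos: [0.4797, 0.0522, 0.0137]
ee_rot: [143.8, 89.1, 54.5]
wrist_force: [0.5, -0.6, -1.6]
finger_gap: 0.0329
```

```bash
python3 look.py 5 .4795 .0505 .0135 .75; python3 seg.py 5
```

```text
loose_stone [277.8, 176.7, 353.3, 338.9] 0.76 z [0.0303 0.0312 0.032 ]
   rect on top plane [479.   52.4  34.   88.7   0.5] 10046
stone_bed [247.1, 90.5, 377.6, 332.6] 0.64 z [0.0091 0.01   0.0108]
now [0.47973482 0.05224815 0.01368196] tip axis [ 0.009  0.013 -1.   ] y ang 0.61 F [ 0.5 -0.6 -1.6] gap 0.032850872871718985 t 7.6
[[0, 0.0002, -0.0003, 0.0017, -0.002], [0, 0.0, 0.0, 0.0, -0.0], [0, 0.0, 0.0, 0.0, -0.0], [0, 0.0, 0.0, 0.0, -0.0], [0, 0.0, 0.0, 0.0, -0.0], [0, 0.0, 0.0, 0.0, -0.0], [0, 0.0, 0.0, 0.0, -0.0], [0, 0.0, 0.0, 0.0, -0.0]]
[  279   182    72   157 10233] z 0.0312 rect [479.2  52.4  34.5  88.7   0.7] pca c [479.   56.8] yaw 0.64
bed [  249    91   127   158 12985] [478.   95.4  63.1  85.3   0.6]
```

Emit:
{"fn": "drive_tool", "kwargs": {"series": [[255, 0, -0.0003, 0.0008, -0.002], [255, 0, 0, 0.0008, 0], [255, 0, 0, 0.0008, 0], [255, 0, 0, 0.0008, 0], [255, 0, 0, 0.0008, 0], [255, 0, 0, 0.0008, 0], [255, 0, 0, 0.0008, 0], [255, 0, 0, 0.0008, 0]]}}

```text
time: 8.52
eef_pos: [0.4794, 0.0509, 0.0139]
ee_rot: [152.6, 88.8, 63.6]
wrist_force: [-0.9, 5.1, -1.4]
finger_gap: 0.033
```

```bash
python3 look.py 6 .4795 .0505 .0135 .75; python3 seg.py 6
```

```text
loose_stone [280.5, 176.0, 350.8, 338.7] 0.83 z [0.0306 0.0314 0.0322]
   rect on top plane [478.8  51.3  33.9  88.    1. ] 9980
stone_bed [251.7, 84.7, 379.0, 336.3] 0.85 z [0.0091 0.01   0.0108]
now [0.47935483 0.05087587 0.0138827 ] tip axis [ 0.009  0.019 -1.   ] y ang 0.97 F [-0.9  5.1 -1.4] gap 0.03297953538810227 t 8.5167
[[0, 0.0004, 0.0001, 0.0004, 0.004], [0, 0.0, 0.0, 0.0, -0.0], [0, 0.0, 0.0, 0.0, -0.0], [0, 0.0, 0.0, 0.0, -0.0], [0, 0.0, 0.0, 0.0, -0.0], [0, 0.0, 0.0, 0.0, -0.0], [0, 0.0, 0.0, 0.0, -0.0], [0, 0.0, 0.0, 0.0, -0.0]]
[  279   182    72   157 10234] z 0.0314 rect [478.7  50.9  34.2  88.7   1.4] pca c [478.6  55.3] yaw 1.03
bed [  251    88   127   160 13279] [478.   95.   63.2  86.5   0.8]
```

Emit:
{"fn": "drive_tool", "kwargs": {"series": [[255, 0.0004, 0, 0, 0], [0, 0, 0, 0, 0], [0, 0, 0, 0, 0], [0, 0, 0, 0, 0], [0, 0, 0, 0, 0], [0, 0, 0, 0, 0], [0, 0, 0, 0, 0], [0, 0, 0, 0, 0]]}}

```text
time: 9.43
eef_pos: [0.48, 0.0489, 0.0139]
ee_rot: [147.3, 88.8, 58.2]
wrist_force: [0.4, -0.2, 0.4]
finger_gap: 0.0853
```

Emit:
{"fn": "drive_tool", "kwargs": {"series": [[0, -0.01, 0, 0, 0], [0, -0.02, 0, 0, 0], [0, -0.03, 0, -0.005, 0], [0, -0.03, 0, -0.005, 0], [0, -0.03, 0, -0.005, 0], [0, -0.015, 0, -0.005, 0], [0, 0, 0, 0, 0], [0, 0, 0, 0, 0]]}}

```text
time: 10.1
eef_pos: [0.4771, 0.0653, 0.1593]
ee_rot: [146.0, 88.9, 56.7]
wrist_force: [-0.1, -0.3, 0.2]
finger_gap: 0.0853
```

```bash
python3 look.py 7 .4795 .0505 .0135 .75; python3 seg.py 7
```

```text
loose_stone [298.7, 161.4, 333.4, 249.4] 0.74 z [0.0301 0.0311 0.032 ]
   rect on top plane [478.8  49.8  33.2  90.1   1.6] 2730
fixed_stone [300.4, 248.5, 332.1, 316.6] 0.76 z [0.0302 0.0311 0.0319]
   rect on top plane [479.7 -40.3  33.9  88.4   0.9] 2104
stone_bed [283.0, 117.0, 345.8, 339.8] 0.67 z [0.0091 0.0102 0.0312]
now [0.47712889 0.06528225 0.15931594] tip axis [ 0.01   0.016 -1.   ] y ang 0.72 F [-0.1 -0.3  0.2] gap 0.08526078669244337 t 10.1
[[0, 0.0378, 0.0006, 0.0038, -0.001], [0, 0.0378, 0.0006, 0.0038, -0.0], [0, 0.0378, 0.0006, 0.0038, -0.0], [0, 0.0324, 0.0005, 0.0033, -0.0], [0, -0.0, 0.0, 0.0, -0.0], [0, 0.0, 0.0, 0.0, -0.0], [0, 0.0, 0.0, 0.0, -0.0], [0, 0.0, 0.0, 0.0, -0.0]]
[ 298  164   34  154 4839] z 0.0311 rect [479.2   5.1  34.  179.    0.6] pca c [479.1  12.8] yaw 0.6
bed [ 284  118   62  221 6290] [478.9   2.1  62.6 271.7   0.7]
```

View pics/w7.png

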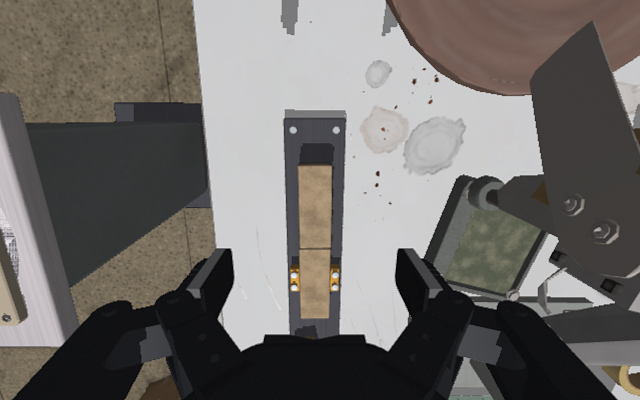

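```bash
python3 - <<'E'
from h import *
f=np.load("pics/w7.npz");im,d,T=f["im"],f["d"],f["T"];c=camera_model("wrist");P=cloud(d,T,c)
cv2.imwrite("pics/w7c.png",cv2.resize(im[150:330,270:360,::-1],None,fx=3.3,fy=3.3,interpolation=cv2.INTER_CUBIC))
hsv=cv2.cvtColor(im,cv2.COLOR_RGB2HSV);m=(hsv[...,1]>50)&(np.abs(P[...,2]-.031)<.006)&(d>0)
L=[];
for v in range(166,316):
    u=np.nonzero(m[v,285:345])[0]+285
    if len(u)>20:
        a=plane([[u[0]-.5,v],[u[-1]+.5,v]],T,c,.031);L.append([a[0,0],a[1,0],a[:,1].mean()])
L=np.array(L)*1000
for n,k in(("loose",(L[:,2]>8)&(L[:,2]<92)),("fixed",(L[:,2]<2)&(L[:,2]>-75))):
    for j in(0,1):
        x,y=L[k,j],L[k,2];p=np.polyfit(y,x,1)
        for _ in range(3):
            r=x-np.polyval(p,y);g=abs(r)<1.5;p=np.polyfit(y[g],x[g],1)
        print(n,"LR"[j],"yaw",-np.degrees(np.arctan(p[0])),"x at seam",np.polyval(p,5),"n",g.sum(),len(g))
E
```

```text
loose L yaw 1.3119311909240459 x at seam 463.06735431969247 n 78 78
loose R yaw 0.8393799910627276 x at seam 496.27435904482974 n 78 78
fixed L yaw 0.5833857367756972 x at seam 462.23454478494847 n 61 61
fixed R yaw 0.1667459427458263 x at seam 496.35703365266653 n 60 61
```

View pics/w7c.png

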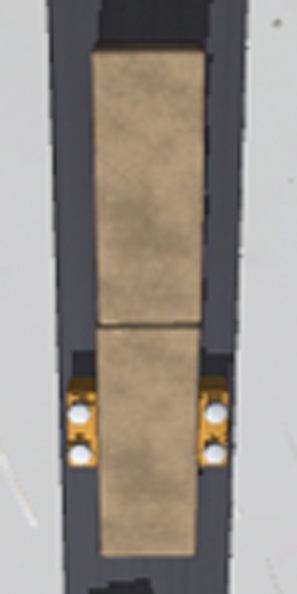

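Emit:
{"fn": "drive_tool", "kwargs": {"series": [[255, 0, 0, -0.02, 0], [255, 0.01, 0, -0.02, 0], [255, 0.02, 0, -0.012, 0], [255, 0.02, 0, 0, 0], [255, 0.02, 0, 0, 0], [255, 0, 0, 0, 0], [255, 0, 0, 0, 0], [255, 0, 0, 0, 0]]}}

```text
time: 11.02
eef_pos: [0.4729, 0.1167, 0.0802]
ee_rot: [-162.7, 89.5, 107.8]
wrist_force: [-0.2, -0.3, 0.6]
finger_gap: -0.0001
```

```bash
python3 -c "
from h import *
plan(.478,.120,.02,.7)"
```

```text
now [0.47293751 0.11666855 0.08017929] tip axis [-0.003  0.008 -1.   ] y ang 0.47 F [-0.2 -0.3  0.6] gap -0.00014587621452109335 t 11.0167
[[0, 0.0378, 0.0032, -0.0021, -0.004], [0, 0.0224, 0.0019, -0.0012, -0.0], [0, 0.0, 0.0, 0.0, -0.0], [0, 0.0, 0.0, 0.0, -0.0], [0, 0.0, 0.0, 0.0, -0.0], [0, 0.0, 0.0, 0.0, -0.0], [0, 0.0, 0.0, 0.0, -0.0], [0, 0.0, 0.0, 0.0, -0.0]]
```

Emit:
{"fn": "drive_tool", "kwargs": {"series": [[255, 0, 0.002, -0.004, 0], [255, 0.01, 0.002, -0.004, -0.003], [255, 0.012, 0.001, 0, 0], [255, 0.012, 0, 0, 0], [255, 0.012, 0, 0, 0], [255, 0.008, 0, 0, 0], [255, 0.003, 0, 0, 0], [255, 0, 0, 0, 0]]}}

```text
time: 11.68
eef_pos: [0.4814, 0.1268, 0.0213]
ee_rot: [162.6, 89.3, 73.2]
wrist_force: [0.9, 0.1, 0.1]
finger_gap: 0.0002
```

```bash
python3 -c "
from h import *
plan(.478,.108,.02,.7)"
```

```text
now [0.48144406 0.12684123 0.02127605] tip axis [ 0.003  0.011 -1.   ] y ang 0.61 F [0.9 0.1 0.1] gap 0.00024113170500730005 t 11.6833
[[0, 0.0013, -0.0036, 0.0188, -0.002], [0, 0.0, 0.0, 0.0, -0.0], [0, 0.0, 0.0, 0.0, -0.0], [0, 0.0, 0.0, 0.0, -0.0], [0, 0.0, 0.0, 0.0, -0.0], [0, 0.0, 0.0, 0.0, -0.0], [0, 0.0, 0.0, 0.0, -0.0], [0, 0.0, 0.0, 0.0, -0.0]]
```

Emit:
{"fn": "drive_tool", "kwargs": {"series": [[255, 0, -0.002, 0.003, 0], [255, 0, -0.001, 0.003, -0.002], [255, 0, 0, 0.003, 0], [255, 0, 0, 0.002, 0], [255, 0, 0, 0.002, 0], [255, 0, 0, 0.001, 0], [255, 0, 0, 0.001, 0], [255, 0, 0, 0, 0]]}}

```text
time: 12.35
eef_pos: [0.4798, 0.11, 0.0232]
ee_rot: [151.5, 89.2, 62.2]
wrist_force: [0.2, -0.1, 0.5]
finger_gap: 0.0002
```

```bash
python3 look.py 8 .478 .105 .02 .7;python3 seg.py 8
```

```text
loose_stone [308.7, 312.1, 323.6, 339.7] 0.51 z [0.0305 0.0311 0.0318]
   rect on top plane [4.799e+02 6.580e+01 6.500e+00 1.770e+01 4.000e-01] 253
stone_bed [254.9, 196.8, 367.6, 287.0] 0.58 z [0.009  0.0099 0.0107]
now [0.47981401 0.11001952 0.02315196] tip axis [ 0.007  0.013 -1.   ] y ang 0.68 F [ 0.2 -0.1  0.5] gap 0.00019040416610429596 t 12.35
[[0, 0.0032, -0.0019, 0.005, -0.0], [0, 0.0, 0.0, 0.0, -0.0], [0, 0.0, 0.0, 0.0, -0.0], [0, 0.0, 0.0, 0.0, -0.0], [0, 0.0, 0.0, 0.0, -0.0], [0, 0.0, 0.0, 0.0, -0.0], [0, 0.0, 0.0, 0.0, -0.0], [0, 0.0, 0.0, 0.0, -0.0]]
[309 313  12  26 258] z 0.0312 rect [4.799e+02 6.580e+01 6.600e+00 1.770e+01 4.000e-01] pca c [479.9  65.3] yaw 0.72
bed [ 258  194  107   92 6340] [477.6 109.9  60.9  62.6 -89.3]
```

View pics/w8.png

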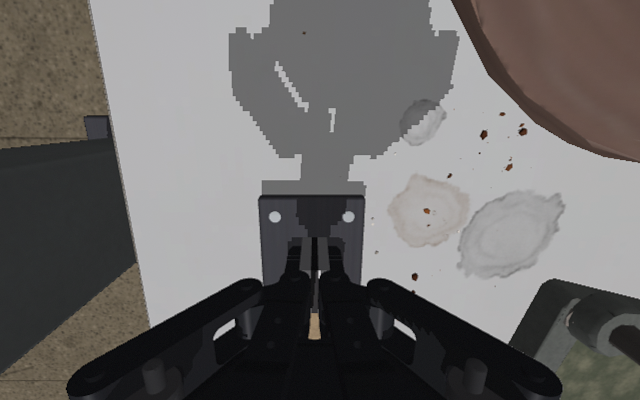

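Emit:
{"fn": "drive_tool", "kwargs": {"series": [[255, 0.002, -0.001, 0.001, 0], [255, 0.001, -0.001, 0.001, 0], [255, 0, 0, 0.001, 0], [255, 0, 0, 0.001, 0], [255, 0, 0, 0.001, 0], [255, 0, 0, 0.001, 0], [255, 0, 0, 0.001, 0], [255, 0, 0, 0.001, 0]]}}

```text
time: 13.27
eef_pos: [0.4777, 0.1049, 0.0197]
ee_rot: [154.9, 89.0, 65.8]
wrist_force: [-0.2, 4.7, 0.0]
finger_gap: -0.0001
```

Emit:
{"fn": "drive_tool", "kwargs": {"series": [[255, 0, 0, 0.001, 0], [255, 0, 0, 0.0015, 0], [255, 0, 0, 0.002, 0], [255, 0, 0, 0.0025, 0], [255, 0, 0, 0.0025, 0], [255, 0, 0, 0.0025, 0], [255, 0, 0, 0.0025, 0], [255, 0, 0, 0.0025, 0]]}}

```text
time: 13.93
eef_pos: [0.4777, 0.1049, 0.021]
ee_rot: [163.8, 88.0, 75.5]
wrist_force: [-0.7, 10.8, -0.5]
finger_gap: 0.0004
```

Emit:
{"fn": "drive_tool", "kwargs": {"series": [[255, 0, 0, -0.002, 0], [255, 0, 0, -0.004, 0], [255, -0.002, 0, -0.006, 0], [255, -0.02, 0, -0.006, 0], [0, -0.03, 0, 0, 0], [0, -0.03, 0, 0.01, 0], [0, -0.03, 0, 0.02, 0], [0, 0, 0, 0.03, 0]]}}

```text
time: 14.6
eef_pos: [0.4762, 0.0637, 0.1355]
ee_rot: [169.4, 88.3, 81.5]
wrist_force: [2.1, -0.1, -0.2]
finger_gap: 0.0482
```

```bash
python3 -c "
from h import *
plan(.478,-.025,.08,.7)"
```

```text
now [0.47620423 0.06366902 0.13552374] tip axis [ 0.004  0.03  -1.   ] y ang 2.11 F [ 2.1 -0.1 -0.2] gap 0.048239318937422775 t 14.6
[[0, 0.0202, -0.0005, 0.0322, 0.025], [0, 0.0202, 0.0003, 0.0322, -0.0], [0, 0.0152, 0.0002, 0.0243, -0.0], [0, 0.0, 0.0, 0.0, -0.0], [0, 0.0, 0.0, 0.0, -0.0], [0, 0.0, 0.0, 0.0, -0.0], [0, 0.0, 0.0, 0.0, -0.0], [0, 0.0, 0.0, 0.0, -0.0]]
```

Emit:
{"fn": "drive_tool", "kwargs": {"series": [[0, 0.004, 0, 0.024, 0.02], [0, 0.008, 0, 0.024, 0], [0, 0.01, 0, 0.02, 0], [0, 0.01, 0, 0.01, 0], [0, 0.008, 0, 0, 0], [0, 0, 0, 0, 0], [0, 0, 0, 0, 0], [0, 0, 0, 0, 0]]}}

```text
time: 15.27
eef_pos: [0.4804, -0.0207, 0.0965]
ee_rot: [156.6, 88.2, 67.1]
wrist_force: [-0.6, -0.0, 0.2]
finger_gap: 0.0857
```

```bash
python3 look.py 9; python3 seg.py 9; python3 - <<'E'
from h import *
im,d=grab_frame("side");cv2.imwrite("pics/side9.png",cv2.resize(im[160:300,260:430,::-1],None,fx=3.3,fy=3.3,interpolation=cv2.INTER_CUBIC))
s=sense();print(s["eef_pos"],s["time"])
f=np.load("pics/w9.npz");im,d,T=f["im"],f["d"],f["T"];c=camera_model("wrist");P=cloud(d,T,c)
cv2.imwrite("pics/w9c.png",cv2.resize(im[130:340,240:390,::-1],None,fx=2.8,fy=2.8,interpolation=cv2.INTER_CUBIC))
hsv=cv2.cvtColor(im,cv2.COLOR_RGB2HSV);m=(hsv[...,1]>50)&(np.abs(P[...,2]-.031)<.006)&(d>0)
L=[]
for v in range(100,335):
    u=np.nonzero(m[v,270:360])[0]+270
    if len(u)>20:
        a=plane([[u[0]-.5,v],[u[-1]+.5,v]],T,c,.031);L.append([a[0,0],a[1,0],a[:,1].mean()])
L=np.array(L)*1000;print("y range",L[:,2].min(),L[:,2].max())
for n,k in(("loose",(L[:,2]>8)&(L[:,2]<92)),("fixed",(L[:,2]<2)&(L[:,2]>-75))):
    for j in(0,1):
        x,y=L[k,j],L[k,2];p=np.polyfit(y,x,1)
        for _ in range(3):
            r=x-np.polyval(p,y);g=abs(r)<1.5;p=np.polyfit(y[g],x[g],1)
        print(n,"LR"[j],"yaw",-np.degrees(np.arctan(p[0])),"x at seam",np.polyval(p,5),"n",g.sum(),len(g))
E
```

```text
loose_stone [289.0, 55.4, 339.3, 186.1] 0.65 z [0.0302 0.0311 0.032 ]
   rect on top plane [479.2  49.   33.9  89.9   0.6] 5943
fixed_stone [290.0, 183.0, 336.7, 285.2] 0.62 z [0.0302 0.0311 0.0319]
   rect on top plane [479.6 -40.3  33.9  90.5   0.6] 4253
wood_block [288.0, 313.2, 316.3, 340.3] 0.91 z [0.0132 0.0232 0.0277]
   rect on top plane [ 469.1 -136.    19.7   25.2  -74. ] 348
stone_bed [266.4, 0.5, 356.0, 339.4] 0.88 z [0.0092 0.0103 0.0312]
[  288    56    50   231 10107] z 0.0311 rect [4.794e+02 4.200e+00 3.420e+01 1.796e+02 2.000e-01] pca c [479.2  14.3] yaw 0.34
bed [  268     0    88   339 13244] [478.9 -11.8  63.3 293.5   0.5]
[ 0.48059978 -0.02119749  0.0967135 ] 15.5667
y range -135.05278377327573 65.38903055055991
loose L yaw 0.7412769287109765 x at seam 462.85574686347843 n 79 79
loose R yaw 0.5855511557647275 x at seam 496.44736821065857 n 79 79
fixed L yaw 0.8327028926779108 x at seam 462.0082227299657 n 89 89
fixed R yaw 0.6132273910461118 x at seam 495.8203483068748 n 89 89
```

View pics/w9c.png

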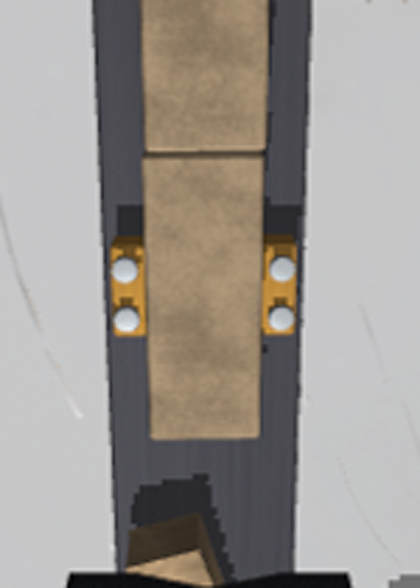

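View pics/side9.png

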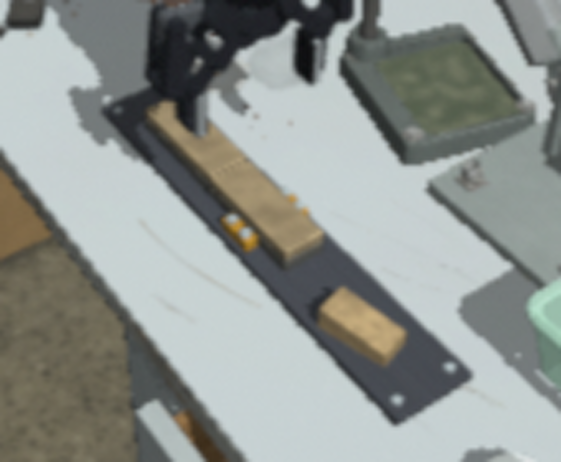

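```bash
python3 -c "
from plant import *
print(hand_in())"
```

```text
the job is handed in; nothing more can be done
None
```

I closed the gap: the loose stone now lies end to end against the clamped one, flat on the bed. I handed the job in at about 15.6 s, with the gripper open and clear above the stones.

I gripped the loose stone across its width, lifted it a few millimetres and turned it by about 11°. I then lowered it in line with the clamped stone, slid it up to contact and let go. To square the joint, I pushed its far end with the closed fingers. The push reached about 11 N and the stone did not move any further.

**Checks that passed (last wrist-camera picture):**
- **Length and seam:** the two stones read as one shape, about 34 × 180 mm, with only a thin dark seam line between them.
- **Direction:** their long sides agree to about 0.1°. Before the push they differed by about 0.7°.
- **Flatness:** both top faces measure 31 mm above the bench, as they should when lying flat on the bed.
- **Wooden block:** it was never touched, and the part of it in view reads within 1 mm of its earlier position.

**Check that was not exact:** the edge fit puts the loose stone about 0.6–0.8 mm off line towards +x at the seam. The enlarged picture suggests less, about 0.25 mm. Both are within the roughly 2 mm camera calibration, so I left it.

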